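# Set a TIG torch back cap a quarter turn off its stop

## Robot

A 6-joint arm with a two-finger parallel gripper is mounted at the origin on a cart in front of the work surface, level with it; the furniture and walls round the work are solid. World frame = base frame: x ahead of the robot, y to its left, z up, the work surface at z = 0. Lengths are in m, angles in rad, forces in N, time in s.
With the tool pointing down it reaches from about 0.425 to 0.95 m from the base axis. Payload 3.5 kg.
Tool frame: the origin (TCP) lies on the centre line of the jaws, within the pads' length; the fingertips stand 14 mm ahead of it and the grasp point (between the pads) lies 5 mm behind it (ctrl.finger_overhang is the distance from the TCP to the fingertips, in m); z points along the fingers, y is the line along which they close (so a half turn about z gives the same grasp; the last joint's range is limited). The gripper opens to 85 mm and grips with 20 to 120 N. Pads are 22 mm wide; open, the fingers measure 114 mm over their backs; the gripper's body (76 mm by 85 mm) begins 54 mm behind the grasp point. The pads swing forward as they close: fully open they stand 13 mm farther back than shut.
Start: joints at [-1.494, 0.286, 1.577, -0, 1.279, -0.15], TCP at [0.152, -0.658, 0.245] pointing down, gripper open.
Joint ranges: [-2.77, 2.77], [-0.9, 2.22], [0.21, 2.48], [-1.53, 4.67], [0.24, 2.81], [-2.84, 2.84]. Speed limits (rad/s): [2.79, 2.79, 3.14, 3.14, 3.14, 3.14].

## Interface

Orientations are given as a unit quaternion [x, y, z, w].
In Python, from plant import ctrl gives the robot as it stands.
- The arm moves only by the tool send_rows, never from a script. Its argument "moves" is text: rows parted by semicolons, each of 7 numbers parted by spaces: the turn, a rotation vector about the tool's x, y, z in units of 360 degrees (1.0 is 360 degrees), then the shift along the tool's x, y, z in units of 20 cm (1.0 is 20 cm), then the gripper's target within -1 to 1 (fully open at 1, half-way at 0, shut at -1). A call has 1 to 12 rows; each row is the pose to reach, as a shift and turn from the pose commanded when the call began, along the tool's axes at that moment, turning the shorter way round; what a row does not reach only later rows make up. A row lasts 1/8 s, in which the tool goes at most 62.5 mm and 10.7 degrees, less where a joint would pass 70% of its speed; a pose out of reach is approached as far as the arm can. A call with a number of a shift or a turn outside -1 to 1 is refused whole. A call with a gripper value outside its range is refused whole. The fingers move at their own pace and stop on an object; "newtons" is the grip in N (left out, the last holds). Time passes only in rows, so rows that repeat a pose let the fingers close. It gives the time, the measured TCP pose, the force, the opening and the grip force at its end, in the units of the state.
- ctrl.get_state(): the state, without advancing time (a new reading comes with each control period).
- ctrl.read_camera(name): name is "scene" or "side" or "wrist"; returns a dict with "image" (400x640x3 uint8, red, green, blue), "fovy" (degrees; the focal length in pixels is half the picture's height over the tangent of half this angle, whatever the lens; pixels are square), "cx", "cy" (the principal point, pixels), "extrinsics" (4x4, takes a point from camera to world coordinates). Camera axes: x right, y up, looking along -z (the intrinsics and any distortion apply to the point x, -y, -z); pixel columns grow to the right and rows downward; lengths in m; the calibration is good to about 2 mm. A picture is of the moment at which its call begins. There is no depth.
- ctrl.sign_off(): hands the job in; it is judged then, once.
The state is a dict: "time": time; "qpos": joint angles; "dq": joint speeds; "joint_efforts": joint torques, N m; "eef_pos": TCP position; "tcp_rot": TCP orientation; "contact_force": force on the tool from outside, world axes, zero at the start; "wrist_torque": the same for the moment, N m; "opening": opening from 0.0 (shut) to 1.0 (fully open); "finger_force": force on a finger pad.
Only numpy, scipy, OpenCV 4.12 (cv2) and the standard library are available. Lean on these libraries where they do the work, as an engineer would, in place of code of your own. Each camera call takes 0.05 s, during which the arm holds its last target. There are 200 camera calls.

## Task

Secure the welding torch in its bench stand by turning the turnbutton fully across the torch handle. Then screw the torch's back cap down clockwise until it bottoms out, back it off a quarter turn so that the collet just frees the electrode, and finish with the gripper still holding the cap there: do not let go at the end. Leave the torch seated in its stand, and leave the parts standing beside it alone.

Things in the scene. Friction and masses are not known exactly. Their poses are not given: they have to be found in the camera images.
- stand: Fixed bench stand, plain metal: base plate 104 x 225 x 8 mm. Origin on the bench under the torch head's axis; its z is up, the torch handle runs along its +y, its -x side faces the robot more or less. A socket block 56 x 56 mm, top 45 mm above the bench, stands round the origin and takes the torch's ceramic cup; a saddle block 82 x 34 mm centred at y = +110 mm, cheeks 76 mm above the bench, takes the handle.
- stand_seat (a point): Point fixed to the stand: top of the socket block on the head axis, 45 mm above the bench, where the torch's shoulder belongs.
- torch_seat (a point): Point fixed to the torch (black TIG torch, about 0.3 kg, resting loosely in the stand: round head 29 mm across and 40 mm tall, handle 18 mm thick along the stand's +y with its top 74 mm above the bench): centre of the shoulder under the head. It coincides with stand_seat when the torch is seated. The head axis is vertical.
- wing (a point): Centre of the upright thumb wing of the turnbutton, on its vertical pivot axis, at stand x = -28, y = +110 mm, 97.5 mm above the bench. The wing is 10 mm thick, 30 mm long and 30 mm tall from its foot at 81 mm, its top 111.5 mm above the bench; under it lies the button's flat arm, 16 mm wide and 64 mm long, top 82.5 mm above the bench, reaching 54 mm from the pivot along this point's own +y axis. The wing's length runs along its own y axis, its thickness along its own x.
- turnbutton (a joint): Angle of the turnbutton, rad. 0: arm along the handle, pointing along the stand's +y (away from the cap); grows clockwise seen from above; 1.571 at its stop: arm straight across the handle, pointing along the stand's +x. It stays where it is left (friction about 0.05 N m).
- cap_grip (a point): Centre of the back cap, on its axis, half-way up. The cap is the upright black fluted cylinder with a raised bar across its flat top, 22 mm in diameter and 44 mm tall (this point +-22 mm), standing on top of the torch head above the brass thread; its centre is about 113 mm above the bench when bottomed, and nothing stands higher than the head's top (85 mm) within 80 mm of its axis. It turns with the cap.
- back_cap (a joint): Angle of the back cap on its thread, rad. 0: bottomed out at a hard stop; grows as it is unscrewed, counter-clockwise seen from above, rising 3 mm a turn. Already started on the thread, 2.2 to 3.6 rad above the stop. It stays where it is left (friction about 0.06 N m).
- collet_body_2: Bystander: another copper collet body, standing on end on the bench, 15 mm across, 40 mm tall. Origin at the centre of its foot.
- dip_tin: Bystander: round lidded tin standing on the bench, 70 mm across, 40 mm tall. Origin at the centre of its foot.
- collet_body_1: Bystander: copper collet body standing on end on the bench, 15 mm across, 40 mm tall. Origin at the centre of its foot.

How it is judged:
On the way, in this order (a step that is already met when the one before it is completed fails the run):
1. the turnbutton is turned fully across the handle, the cap not yet bottomed (value of joint turnbutton above 1.4 rad and distance between torch_seat and stand_seat below 0.005 m), for 0.2 s.
2. the cap is screwed down until it bottoms out (all of step 1 and value of joint back_cap below 0.07 rad), for 0.1 s.
At the end, for the whole second after the job is handed in: The turnbutton is across the handle (within 10 degrees of its stop), the back cap stands a quarter turn (90 degrees, 20 either way) above its stop and is still, the gripper still grips it (more than 2 N, its grasp point within 15 mm of the cap's axis), and the torch sits in its stand within 5 mm (all of step 1 and value of joint back_cap between 1.22 and 1.92 rad and velocity of joint back_cap between -0.05 and 0.05 rad/s and contact force between the fingers and back_cap above 2 N and horizontal distance between the grasp point and cap_grip below 0.015 m); the arm keeps its last pose, push and grip.
It fails at once if the torch is lifted out of its seat by more than 10 mm (distance between torch_seat and stand_seat above 0.01 m).
It fails at once if collet_body_2 is knocked away by more than 30 mm or tipped over (distance of collet_body_2 from where it was at the start of the episode above 0.03 m or angle between collet_body_2's own z axis and vertical above 0.5 rad).
It fails at once if dip_tin is knocked away by more than 30 mm or tipped over (distance of dip_tin from where it was at the start of the episode above 0.03 m or angle between dip_tin's own z axis and vertical above 0.5 rad).
It fails at once if collet_body_1 is knocked away by more than 30 mm or tipped over (distance of collet_body_1 from where it was at the start of the episode above 0.03 m or angle between collet_body_1's own z axis and vertical above 0.5 rad).
It also fails if it takes over 72 s, if anything falls off the work surface, if the arm or the gripper's body presses on something with over 40 N, if the wrist force passes 120 N, or if a joint passes its speed limit or range.

## Working session

There is one attempt and no reset: what is moved stays moved. The work goes in short steps, Python scripts to look and compute and a tool call to move; the robot and the scene stay as the last step left them, time stands still between calls to the robot, and variables do not carry over. Pictures are saved under pics/ and viewed, at most 10 in all, crops included, and the job is handed in when it is done.

Besides the shell and the picture viewer there is one more tool, called by a JSON object that holds its "name" and its "arguments". send_rows: Moves the arm, as the interface text tells. Its arguments: {"type":"object","properties":{"moves":{"type":"string"},"newtons":{"type":"number"}},"required":["moves"]}

```bash
mkdir -p pics; ls
cat > h.py <<'E'
import numpy as np, cv2
from plant import ctrl
from scipy.spatial.transform import Rotation as R
def ray(c,u,v):
    f=200/np.tan(np.radians(c['fovy'])/2)
    d=np.array([(u-c['cx'])/f,-(v-c['cy'])/f,-1.]);E=np.array(c['extrinsics'])
    return E[:3,3],E[:3,:3]@d
def plane(c,u,v,z):
    o,d=ray(c,u,v);return o+d*(z-o[2])/d[2]
def proj(c,p):
    E=np.array(c['extrinsics']);q=E[:3,:3].T@(np.array(p)-E[:3,3]);f=200/np.tan(np.radians(c['fovy'])/2)
    return c['cx']-f*q[0]/q[2], c['cy']+f*q[1]/q[2]
def tri(a,b):
    (o1,d1),(o2,d2)=a,b
    s=np.linalg.lstsq(np.c_[d1,-d2],o2-o1,rcond=None)[0]
    return (o1+d1*s[0]+o2+d2*s[1])/2, np.linalg.norm(o1+d1*s[0]-o2-d2*s[1])
def save(c,n): cv2.imwrite(n,cv2.cvtColor(c['image'],cv2.COLOR_RGB2BGR))
E
python3 - <<'E'
from h import *
import pickle
C={n:ctrl.read_camera(n) for n in("scene","side","wrist")}
pickle.dump(C,open('c0.pkl','wb'))
for n in C: save(C[n],f'pics/{n}0.png'); print(n,C[n]['fovy'],C[n]['cx'],C[n]['cy'],np.round(C[n]['extrinsics'],3).tolist(),[k for k in C[n]])
print(ctrl.get_state())
E
```

```text
pics
scene 56.09087628406946 313.9775291956738 199.34644636172263 [[0.73, 0.435, -0.527, 0.206], [-0.683, 0.484, -0.546, -0.519], [0.018, 0.759, 0.651, 0.645], [0.0, 0.0, 0.0, 1.0]] ['image', 'fovy', 'cx', 'cy', 'extrinsics']
side 55.49146550242298 318.8148784030802 199.32693623248446 [[-0.995, 0.073, -0.066, 0.575], [-0.098, -0.637, 0.765, 0.597], [0.014, 0.768, 0.641, 0.634], [0.0, 0.0, 0.0, 1.0]] ['image', 'fovy', 'cx', 'cy', 'extrinsics']
wrist 60.67964480079803 318.107752269684 207.22337036233526 [[0.225, 0.933, 0.281, 0.223], [-0.974, 0.216, 0.063, -0.642], [-0.002, -0.288, 0.958, 0.372], [0.0, 0.0, 0.0, 1.0]] ['image', 'fovy', 'cx', 'cy', 'extrinsics']
{'time': 0.15, 'qpos': array([-1.49401303e+00,  2.87014875e-01,  1.57784529e+00,  1.18239320e-05,
        1.27861861e+00, -1.50021232e-01]), 'dq': array([-1.36731524e-03, -3.91508550e-03, -3.01812702e-03,  8.54927580e-05,
       -8.97522060e-04, -1.06400523e-03]), 'joint_efforts': array([ 2.32956500e-04, -4.06603825e+01, -2.93139911e+01, -1.52300122e-04,
        4.01731915e-03,  4.36167582e-06]), 'eef_pos': array([ 0.15176333, -0.65721427,  0.2442273 ]), 'tcp_rot': array([ 9.93576603e-01,  1.13157613e-01,  4.01820666e-05, -9.42217666e-04]), 'contact_force': array([-0.24575435, -0.090421  , -0.72565299]), 'wrist_torque': array([-0.04200178,  0.0099707 , -0.02112692]), 'finger_force': 0.0, 'opening': 1.0029320926765901}
```

View pics/scene0.png

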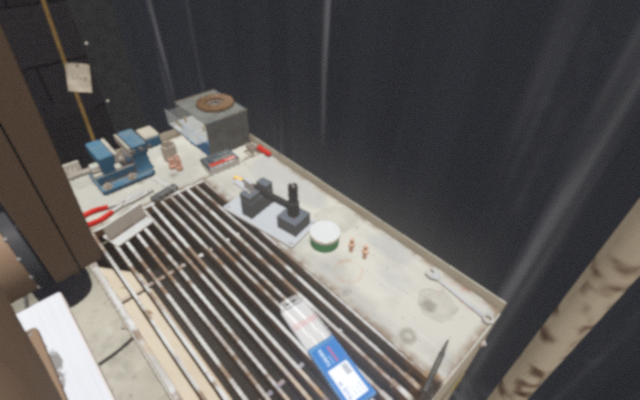

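View pics/side0.png

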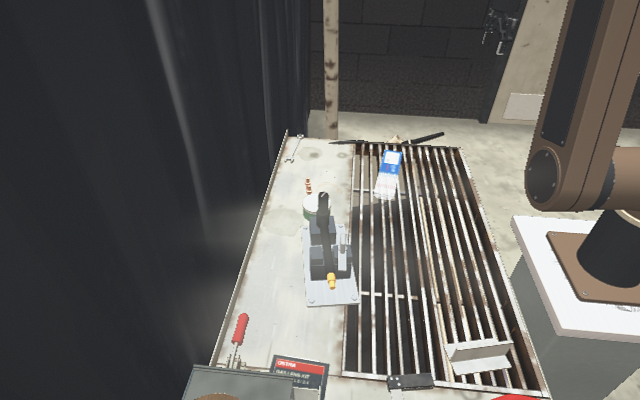

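The scene view shows the stand at about (270,215), with the cap at (292,190), the tin at (324,235) and the collets at (351,245) and (365,252). In the side view the cap is at (323,200), the wing near (344,245) and the torch tail at (332,280). I'll zoom in on both.

Run:
```python
from h import *
import pickle
C=pickle.load(open('c0.pkl','rb'))
def crop(n,x,y,w,h,s): return cv2.resize(C[n]['image'][y:y+h,x:x+w],None,fx=s,fy=s,interpolation=cv2.INTER_CUBIC)
a=crop('scene',220,165,100,100,4);a=cv2.resize(a,(400,400));b=crop('side',280,175,100,150,4)
m=np.zeros((600,800,3),np.uint8);m[:400,:400]=a;m[:,400:]=b
cv2.imwrite('pics/z0.png',m[:,:,::-1])
```

```text
(no output)
```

View pics/z0.png

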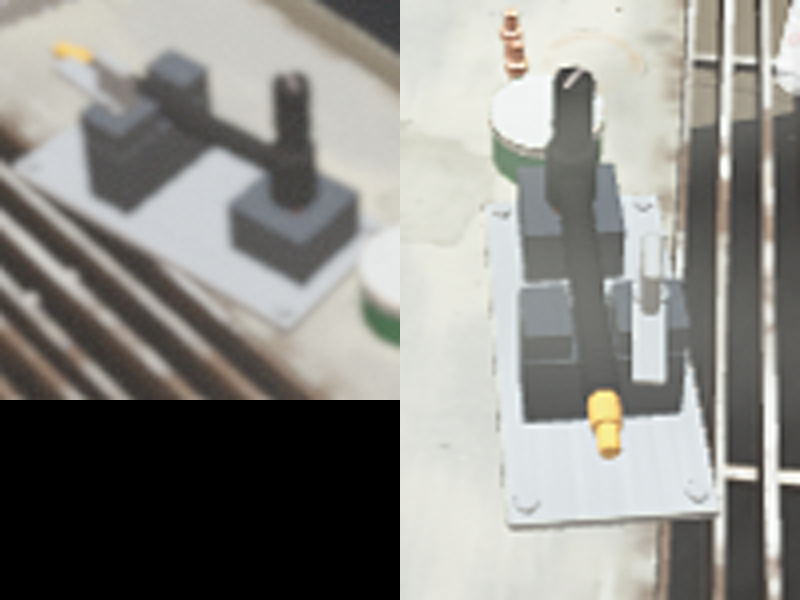

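The side crop shows the plate corners, with the cap top at about (323,194). The wing is edge-on at (343,234) to (343,253), and its arm points away from the cap. I'll compute positions next.

Run:
```python
from h import *
import pickle
C=pickle.load(open('c0.pkl','rb'));s,d=C['scene'],C['side']
P=[plane(d,280+x/4,175+y/4,.008) for x,y in((90,205),(255,198),(112,525),(317,517))]
print(np.round(P,4).tolist())
dr=(P[2]+P[3]-P[0]-P[1])/2; print('dir',dr,np.linalg.norm(dr),np.degrees(np.arctan2(dr[1],dr[0])),[np.linalg.norm(P[0]-P[1]),np.linalg.norm(P[2]-P[3])])
print('scene near corners',plane(s,220+290/4,165+325/4,.008), plane(s,220+18/4,165+165/4,.008))
print('cap tri',tri(ray(s,220+292/4,165+80/4),ray(d,280+172/4,175+75/4)))
print('cap plane side',plane(d,280+172/4,175+78/4,.1365),'scene',plane(s,220+292/4,165+82/4,.1365))
print('wing top side', plane(d,280+252/4,175+234/4,.1115))
print('arm end side', plane(d,280+249/4,175+345/4,.0825),'scene',plane(s,220+60/4,165+62/4,.0825))
print('tin',plane(s,324,228,.04),'c',plane(s,351,240,.04),plane(s,365,247,.04))
```

```text
[[0.6679, -0.0469, 0.008], [0.5711, -0.0638, 0.008], [0.6286, 0.1711, 0.008], [0.5307, 0.156, 0.008]]
dir [-0.03986546  0.21889678  0.        ] 0.22249731474833645 100.32157876428805 [np.float64(0.09830117101196992), np.float64(0.0991094015130251)]
scene near corners [ 0.57452266 -0.07067828  0.008     ] [0.53539183 0.14837315 0.008     ]
cap tri (array([ 0.62019404, -0.02181352,  0.13205646]), np.float64(0.0014564159634731916))
cap plane side [ 0.618921   -0.01329162  0.1365    ] scene [ 0.61633968 -0.02734941  0.1365    ]
wing top side [0.57194276 0.07089955 0.1115    ]
arm end side [0.56957343 0.11600215 0.0825    ] scene [0.56756356 0.13352834 0.0825    ]
tin [ 0.64541865 -0.09894794  0.04      ] c [ 0.66358877 -0.16563183  0.04      ] [ 0.67085111 -0.20007784  0.04      ]
```

{"name": "send_rows", "arguments": {"moves": "0 0 0 0.96 -1 0 0.2;0 0 0 0.96 -1 0 0.2;0 0 0 0.96 -1 0 0.2;0 0 0 0.96 -1 0 0.2;0 0 0 0.96 -1 0 0.2;0 0 0 0.96 -1 0 0.2"}}

```text
time: 0.9
eef_pos: [0.2947, -0.418, 0.2452]
tcp_rot: [0.993, 0.115, -0.0, -0.0]
contact_force: [-0.9, -0.7, 0.1]
opening: 0.599
finger_force: 0.0
```

{"name": "send_rows", "arguments": {"moves": "0 0 0 0.96 -1 0 0.2;0 0 0 0.96 -1 0 0.2;0 0 0 0.96 -1 0 0.2;0 0 0 0.96 -1 0 0.2;0 0 0 0.96 -1 0 0.2;0 0 0 0.96 -1 0 0.2"}}

```text
time: 1.65
eef_pos: [0.4366, -0.1813, 0.2453]
tcp_rot: [0.993, 0.114, -0.0, 0.0]
contact_force: [-0.5, 0.2, 0.2]
opening: 0.6
finger_force: 0.0
```

{"name": "send_rows", "arguments": {"moves": "0 0 0 0.96 -1 0 0.2;0 0 0 0.96 -1 0 0.2;0 0 0 0.96 -1 0 0.2;0 0 0 0.96 -1 0 0.2;0 0 0 0.96 -1 0 0.2;0 0 0 0.96 -1 0 0.2"}}

```text
time: 2.4
eef_pos: [0.5791, 0.0558, 0.2448]
tcp_rot: [0.994, 0.114, -0.0, 0.0]
contact_force: [-0.7, -0.4, -0.1]
opening: 0.598
finger_force: 0.0
```

{"name": "send_rows", "arguments": {"moves": "0 0 -0.24 0 -0.13 0 0.2;0 0 -0.24 0 -0.13 0 0.2;0 0 -0.24 0 -0.13 0 0.2;0 0 -0.24 0 -0.13 0 0.2;0 0 -0.24 0 -0.13 0 0.2;0 0 -0.24 0 -0.13 0 0.2;0 0 -0.24 0 -0.13 0 0.2;0 0 -0.24 0 -0.13 0 0.2;0 0 -0.24 0 -0.13 0 0.2;0 0 -0.24 0 -0.13 0 0.2"}}

```text
time: 3.65
eef_pos: [0.5723, 0.0803, 0.2453]
tcp_rot: [0.648, 0.761, -0.0, 0.0]
contact_force: [0.7, 0.4, -0.0]
opening: 0.602
finger_force: 0.0
```

Run:
```python
from h import *
import pickle
c=ctrl.read_camera('wrist');pickle.dump(c,open('c1.pkl','wb'));save(c,'pics/w1.png')
s=ctrl.get_state();print(s,ctrl.finger_overhang,np.round(R.from_quat(s['tcp_rot']).as_matrix(),3))
print(np.round(c['extrinsics'],3))
```

```text
{'time': 3.7, 'qpos': array([-3.53756736e-02,  7.41642579e-02,  1.82003966e+00, -2.24705463e-04,
        1.24745591e+00, -1.95758330e-01]), 'dq': array([ 1.22282349e-02, -2.54658943e-05, -3.94389546e-03,  2.41253804e-03,
       -8.17288039e-04, -5.68452875e-03]), 'joint_efforts': array([-1.32884039e-01, -3.19374382e+01, -2.89508361e+01, -6.52245697e-03,
        8.95213016e-04,  3.29262395e-03]), 'eef_pos': array([0.57229347, 0.08065929, 0.24531006]), 'tcp_rot': array([ 6.48164153e-01,  7.61500636e-01, -1.04365366e-04,  3.98073910e-05]), 'contact_force': array([ 0.22842303, -0.24819453,  0.5001413 ]), 'wrist_torque': array([ 0.0275193 , -0.02448181,  0.028738  ]), 'finger_force': 0.0, 'opening': 0.5982446426452006} 0.014 [[-0.16   0.987 -0.   ]
 [ 0.987  0.16  -0.   ]
 [-0.    -0.    -1.   ]]
[[ 0.987 -0.153 -0.045  0.561]
 [ 0.159  0.945  0.284  0.151]
 [-0.001 -0.288  0.958  0.373]
 [ 0.     0.     0.     1.   ]]
```

View pics/w1.png

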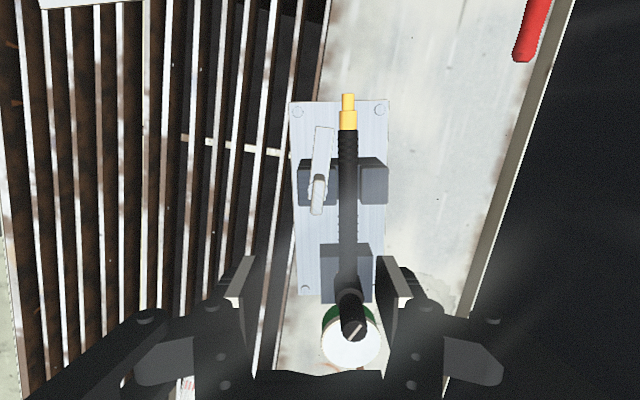

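The wrist view shows the plate from (290,100) to (388,295). The wing is at about (317,195), with its arm end at (324,128), and the cap top with its bar is at (353,328). I'll zoom for accuracy.

Run:
```python
from h import *
import pickle
c=pickle.load(open('c1.pkl','rb'))
m=np.zeros((600,800,3),np.uint8)
m[:,:400]=cv2.resize(c['image'][120:220,290:357],(400,600),interpolation=cv2.INTER_CUBIC)
m[:,400:]=cv2.resize(c['image'][270:360,320:380],(400,600),interpolation=cv2.INTER_CUBIC)
m=cv2.convertScaleAbs(m,alpha=1.0,beta=25)
cv2.imwrite('pics/z1.png',m[:,:,::-1])
f=[plane(c,u,v,.008)[:2] for u,v in((290,102),(390,99),(296,295))]
print(np.round(f,4).tolist(), np.degrees(np.arctan2(*(f[1]-f[0])[::-1])),np.linalg.norm(f[1]-f[0]),np.degrees(np.arctan2(*(f[0]-f[2])[::-1])))
```

```text
[[0.5316, 0.1489], [0.6318, 0.1681], [0.569, -0.071]] 10.801131406208848 0.10201530868478466 99.66712359225508
```

View pics/z1.png

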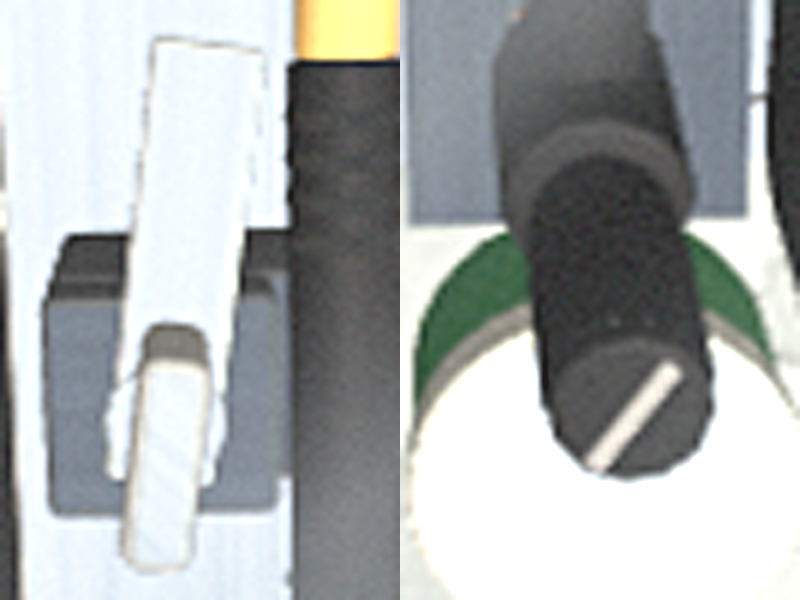

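Run:
```python
from h import *
import pickle
c=pickle.load(open('c1.pkl','rb'))
W=lambda x,y,z:plane(c,290+x*67/400,120+y/6,z)
K=lambda x,y,z:plane(c,320+(x-400)*.15,270+y*.15,z)
a,b=W(156,570,.1115),W(180,362,.1115);ang=lambda a,b:np.degrees(np.arctan2(*(b-a)[:2][::-1]))
print('wing',(a+b)/2,np.linalg.norm(b-a),ang(a,b))
e=W(206,46,.0825);print('armend',e,np.linalg.norm((e-(a+b)/2)[:2]),ang((a+b)/2,e))
k=K(632,410,.1365);print('cap',k, 'bar',ang(K(600,465,.1365),K(680,370,.1365)))
y=np.radians(10.3);ex=np.array([np.cos(y),np.sin(y)]);ey=np.array([-ex[1],ex[0]])
print('wing pred',k[:2]+.11*ey-.028*ex)
p=plane(c,389,99,.008)[:2];print((p-k[:2])@ex,(p-k[:2])@ey)
```

```text
wing [0.57170257 0.08103902 0.1115    ] 0.02866233017686487 92.77258503652403
armend [0.56854691 0.13377729 0.0825    ] 0.0528325902739661 93.42427833232928
cap [ 0.61796057 -0.01845189  0.1365    ] bar 64.74691743755083
wing pred [0.57074355 0.084769  ]
0.04590732500163674 0.18106305955830468
```

{"name": "send_rows", "arguments": {"moves": "0 0 0.017 0.008 -0.004 0.2 -0.2;0 0 0.017 0.008 -0.004 0.45 -0.2;0 0 0.017 0.008 -0.004 0.6 -0.2;0 0 0.017 0.008 -0.004 0.71 -0.2;0 0 0.017 0.008 -0.004 0.71 -0.2", "newtons": 30}}

```text
time: 4.32
eef_pos: [0.5696, 0.083, 0.1011]
tcp_rot: [0.687, 0.727, -0.002, -0.002]
contact_force: [0.1, 0.3, 0.4]
opening: 0.398
finger_force: 0.0
```

{"name": "send_rows", "arguments": {"moves": "0 0 0 0 0 0 -1;0 0 0 0 0 0 -1;0 0 0 0 0 0 -1;0 0 0 0 0 0 -1;0 0 0 0 0 0 -1;0 0 0 0 0 0 -1", "newtons": 30}}

```text
time: 5.08
eef_pos: [0.5713, 0.0831, 0.1049]
tcp_rot: [0.687, 0.727, -0.0, 0.0]
contact_force: [-5.0, -1.2, 6.6]
opening: 0.109
finger_force: 34.0
```

{"name": "send_rows", "arguments": {"moves": "0 0 0.02 0 0 -0.01 -1;0 0 0.04 0 0 -0.01 -1;0 0 0.06 0 0 -0.01 -1;0 0 0.08 0 0 -0.01 -1;0 0 0.10 0 0 -0.01 -1;0 0 0.12 0 0 -0.01 -1;0 0 0.14 0 0 -0.01 -1;0 0 0.16 0 0 -0.01 -1;0 0 0.18 0 0 -0.01 -1;0 0 0.20 0 0 -0.01 -1;0 0 0.20 0 0 -0.01 -1"}}

```text
time: 6.45
eef_pos: [0.5721, 0.0824, 0.105]
tcp_rot: [0.983, 0.185, 0.001, 0.001]
contact_force: [3.8, -3.6, -5.7]
opening: 0.109
finger_force: 32.3
```

{"name": "send_rows", "arguments": {"moves": "0 0 0.01 0 0 0 -1;0 0 0.02 0 0 0 -1;0 0 0.03 0 0 0 -1;0 0 0.038 0 0 0 -1;0 0 0.038 0 0 0 -1"}}

```text
time: 7.08
eef_pos: [0.5721, 0.0822, 0.105]
tcp_rot: [0.998, 0.07, 0.001, 0.002]
contact_force: [3.4, -4.9, -5.8]
opening: 0.105
finger_force: 39.0
```

Run:
```python
from h import *
s=ctrl.get_state();M=R.from_quat(s['tcp_rot']).as_matrix();print(s['contact_force'],s['wrist_torque'],np.degrees(np.arctan2(M[1,0],M[0,0])),s['qpos'])
```

```text
[ 3.39894047 -4.87035639 -5.78920074] [-0.67098387 -0.53392172  0.80379528] 7.9823139139412005 [-0.03147039  0.23037448  1.92112721 -0.00355093  0.98715512  1.40196482]
```

{"name": "send_rows", "arguments": {"moves": "0 0 -0.006 0 0 0 0;0 0 -0.006 0 0 0 0;0 0 -0.006 0 0 0 0;0 0 -0.006 0 0 -0.3 0;0 0 -0.006 0 0 -0.6 0;0 0 -0.006 0 0 -0.7 0;0 0 -0.006 0.158 0.53 -0.7 0;0 0 -0.006 0.158 0.53 -0.7 0;0 0 -0.006 0.158 0.53 -0.7 0"}}

```text
time: 8.2
eef_pos: [0.617, -0.0203, 0.2443]
tcp_rot: [0.997, 0.083, -0.001, -0.0]
contact_force: [-0.0, 0.0, -0.3]
opening: 0.498
finger_force: 0.0
```

{"name": "send_rows", "arguments": {"moves": "0 0 -0.25 0 0 0 0;0 0 -0.25 0 0 0 0;0 0 -0.25 0 0 0 0;0 0 -0.25 0 0 0 0;0 0 -0.25 0 0 0 0;0 0 -0.25 0 0 0 0;0 0 -0.25 0 0 0 0;0 0 -0.25 0 0 0 0;0 0 -0.25 0 0 0 0;0 0 -0.25 0 0 0 0"}}

```text
time: 9.45
eef_pos: [0.6159, -0.0165, 0.2446]
tcp_rot: [0.644, 0.765, -0.0, -0.001]
contact_force: [0.2, 0.5, -0.4]
opening: 0.499
finger_force: 0.0
```

{"name": "send_rows", "arguments": {"moves": "0 0 -0.25 0 0 0 0;0 0 -0.25 0 0 0 0;0 0 -0.25 0 0 0 0;0 0 -0.25 0 0 0 0;0 0 -0.25 0 0 0 0;0 0 -0.25 0 0 0 0;0 0 -0.25 0 0 0 0;0 0 -0.25 0 0 0 0;0 0 -0.25 0 0 0 0;0 0 -0.25 0 0 0 0"}}

```text
time: 10.7
eef_pos: [0.6162, -0.0171, 0.2449]
tcp_rot: [-0.084, 0.996, 0.0, -0.0]
contact_force: [0.1, -0.2, -1.0]
opening: 0.499
finger_force: 0.0
```

Run:
```python
from h import *
import pickle
c=ctrl.read_camera('wrist');pickle.dump(c,open('c2.pkl','wb'));save(c,'pics/w2.png')
s=ctrl.get_state();M=R.from_quat(s['tcp_rot']).as_matrix();print(s,np.degrees(np.arctan2(M[1,0],M[0,0])))
print('expected cap px',proj(c,[.618,-.0185,.1365]))
```

```text
{'time': 10.75, 'qpos': array([-1.92310891e-01,  1.59976198e-01,  1.72657297e+00,  2.06440611e-04,
        1.25577997e+00, -1.93182825e+00]), 'dq': array([-0.00333952,  0.00073742, -0.00214654, -0.00116062, -0.00026101,
       -0.00453212]), 'joint_efforts': array([-8.39237891e-04, -3.54316092e+01, -2.90504694e+01,  8.82310942e-04,
        1.95098379e-03, -1.94958545e-02]), 'eef_pos': array([ 0.6162762 , -0.01715756,  0.24498216]), 'tcp_rot': array([-8.42285818e-02,  9.96446386e-01,  1.94984931e-04, -3.27434652e-04]), 'contact_force': array([-0.15701876, -0.41721786,  0.01719326]), 'wrist_torque': array([-0.01050588,  0.03572163,  0.00424756]), 'finger_force': 0.0, 'opening': 0.5010943949710492} -170.33665784872147
expected cap px (np.float64(317.6158116466802), np.float64(212.85621615487008))
```

View pics/w2.png

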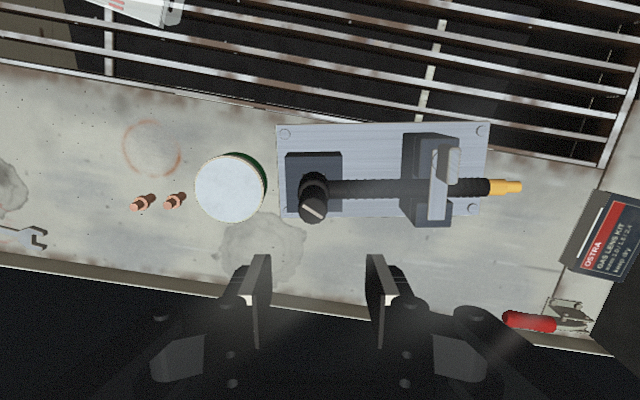

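The turnbutton arm now lies across the handle, from (440,150) to (437,220). The cap top is at about (313,208), close to its prediction of (318,213).

Run:
```python
from h import *
import pickle
c=pickle.load(open('c2.pkl','rb'))
g=cv2.cvtColor(c['image'],cv2.COLOR_RGB2GRAY);z=g[165:235,285:345]
cv2.imwrite('pics/z2.png',cv2.convertScaleAbs(cv2.resize(np.hstack([z,g[115:185,425:485]*0+g[115:185,425:485]]),None,fx=6.6,fy=6.6,interpolation=cv2.INTER_CUBIC),alpha=1.3,beta=20))
print(plane(c,313,208,.1365))
a,b=plane(c,430,220,.0825),plane(c,434,150,.0825);print('arm dir',np.degrees(np.arctan2(*(a-b)[:2][::-1])))
```

```text
[ 0.61493265 -0.02240703  0.1365    ]
arm dir 11.956790769430372
```

View pics/z2.png

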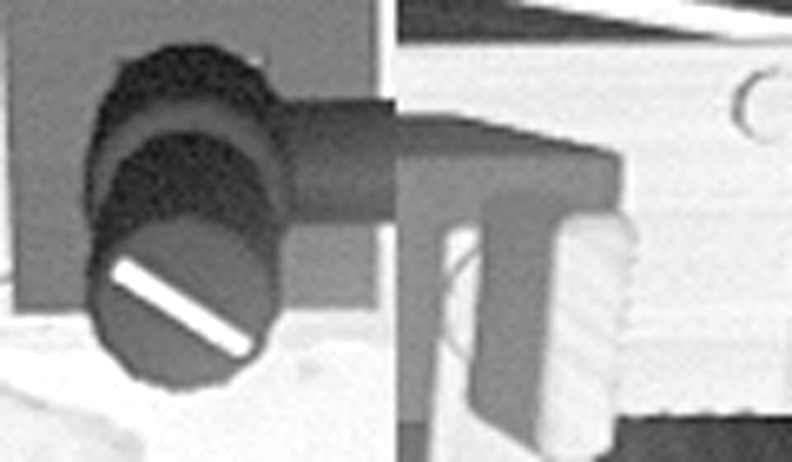

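{"name": "send_rows", "arguments": {"moves": "0 0 0 -0.006 -0.018 0.2 0;0 0 0 -0.006 -0.018 0.4 0;0 0 0 -0.006 -0.018 0.55 0;0 0 0 -0.006 -0.018 0.677 0;0 0 0 -0.006 -0.018 0.677 0;0 0 0 -0.006 -0.018 0.677 0", "newtons": 40}}

```text
time: 11.5
eef_pos: [0.6191, -0.021, 0.1111]
tcp_rot: [-0.085, 0.996, -0.0, 0.001]
contact_force: [-0.8, 0.8, 0.1]
opening: 0.504
finger_force: 0.0
```

{"name": "send_rows", "arguments": {"moves": "0 0 0 0 0 0 -1;0 0 0 0 0 0 -1;0 0 0 0 0 0 -1;0 0 0 0 0 0 -1;0 0 0 0 0 0 -1", "newtons": 40}}

```text
time: 12.12
eef_pos: [0.6194, -0.021, 0.1116]
tcp_rot: [-0.085, 0.996, -0.0, 0.001]
contact_force: [0.6, 0.5, 4.9]
opening: 0.242
finger_force: 39.1
```

```bash
cat > st.py <<'E'
from h import *
s=ctrl.get_state();M=R.from_quat(s['tcp_rot']).as_matrix();print(s['time'],s['eef_pos'],'F',s['contact_force'],'T',s['wrist_torque'],'yaw',np.degrees(np.arctan2(M[1,0],M[0,0])),s['opening'],s['finger_force'])
E
python3 st.py
```

```text
12.125 [ 0.61944547 -0.02099696  0.11159813] F [0.58151735 0.51753285 4.92597258] T [0.22644256 0.00772248 0.02569241] yaw -170.25397199474645 0.2419898476936634 39.12519156932831
```

{"name": "send_rows", "arguments": {"moves": "0 0 0.025 0 0 0.001 -1;0 0 0.05 0 0 0.001 -1;0 0 0.075 0 0 0.001 -1;0 0 0.10 0 0 0.002 -1;0 0 0.125 0 0 0.002 -1;0 0 0.15 0 0 0.002 -1;0 0 0.175 0 0 0.003 -1;0 0 0.20 0 0 0.003 -1;0 0 0.225 0 0 0.003 -1;0 0 0.25 0 0 0.004 -1;0 0 0.275 0 0 0.004 -1;0 0 0.3 0 0 0.004 -1"}}

```text
time: 13.62
eef_pos: [0.6189, -0.0214, 0.1107]
tcp_rot: [0.758, 0.653, 0.0, 0.001]
contact_force: [-1.5, -0.6, 6.5]
opening: 0.245
finger_force: 39.4
```

```bash
python3 st.py
```

```text
13.625 [ 0.61890167 -0.02140978  0.11065821] F [-1.529435   -0.55868775  6.50265016] T [-0.03188382  0.30617155  0.07954858] yaw 81.48963116409874 0.24493483385784057 39.38321113586426
```

{"name": "send_rows", "arguments": {"moves": "0 0 0.02 0 0 0.001 -1;0 0 0.04 0 0 0.001 -1;0 0 0.06 0 0 0.001 -1;0 0 0.06 0 0 0.001 -1"}}

```text
time: 14.12
eef_pos: [0.6188, -0.0213, 0.1104]
tcp_rot: [0.866, 0.501, 0.0, 0.0]
contact_force: [-2.0, 1.2, 6.9]
opening: 0.246
finger_force: 39.4
```

```bash
python3 st.py
```

```text
14.125 [ 0.61880949 -0.02132113  0.11043414] F [-2.04928774  1.15661593  6.94160887] T [ 0.01081619  0.39087944 -0.04649018] yaw 60.108200663304864 0.24566976975265703 39.421466588974
```

{"name": "send_rows", "arguments": {"moves": "0 0 0.02 0 0 0.001 -1;0 0 0.04 0 0 0.001 -1;0 0 0.04 0 0 0.001 -1"}}

```text
time: 14.5
eef_pos: [0.6187, -0.0213, 0.1103]
tcp_rot: [0.922, 0.388, 0.0, 0.0]
contact_force: [-1.5, -0.2, 7.0]
opening: 0.25
finger_force: 39.5
```

```bash
python3 st.py
```

```text
14.5 [ 0.61873318 -0.02126469  0.11027941] F [-1.47579157 -0.23748847  7.03868133] T [ 0.04298079  0.41485626 -0.10087324] yaw 45.70270678156088 0.2501209007118406 39.45737957954407
```

{"name": "send_rows", "arguments": {"moves": "0 0 0.02 0 0 0.001 -1;0 0 0.03 0 0 0.001 -1;0 0 0.03 0 0 0.001 -1"}}

```text
time: 14.88
eef_pos: [0.6188, -0.0212, 0.1101]
tcp_rot: [0.954, 0.3, 0.0, 0.0]
contact_force: [-2.0, -0.3, 7.0]
opening: 0.245
finger_force: 39.6
```

```bash
python3 st.py
```

```text
14.875 [ 0.6188254  -0.02124533  0.1101449 ] F [-2.02421424 -0.31785125  6.99796232] T [ 0.00644372  0.35898242 -0.05911845] yaw 34.93144390886 0.24466126338865424 39.6266108751297
```

{"name": "send_rows", "arguments": {"moves": "0 0 0.02 0 0 0.001 -1;0 0 0.03 0 0 0.001 -1;0 0 0.03 0 0 0.001 -1"}}

```text
time: 15.25
eef_pos: [0.6188, -0.0212, 0.1101]
tcp_rot: [0.978, 0.209, 0.0, 0.0]
contact_force: [-1.1, -0.3, 7.4]
opening: 0.25
finger_force: 39.8
```

```bash
python3 st.py
```

```text
15.25 [ 0.61884545 -0.02120954  0.11005434] F [-1.06371204 -0.33305387  7.4123938 ] T [0.06344548 0.43295081 0.03158746] yaw 24.151825469428054 0.24968446270565908 39.77877974510193
```

{"name": "send_rows", "arguments": {"moves": "0 0 0.02 0 0 0.001 -1;0 0 0.03 0 0 0.001 -1;0 0 0.03 0 0 0.001 -1"}}

```text
time: 15.62
eef_pos: [0.6188, -0.0211, 0.1099]
tcp_rot: [0.993, 0.117, 0.0, 0.0]
contact_force: [-2.2, 1.0, 7.8]
opening: 0.247
finger_force: 39.9
```

```bash
python3 st.py
```

```text
15.625 [ 0.61881787 -0.02111012  0.10986937] F [-2.19976959  0.96082012  7.84925916] T [0.20292533 0.39188628 0.23722596] yaw 13.423570766966266 0.24727789337883435 39.93247210979462
```

{"name": "send_rows", "arguments": {"moves": "0 0 0.02 0 0 0.001 -1;0 0 0.03 0 0 0.001 -1;0 0 0.03 0 0 0.001 -1"}}

```text
time: 16.0
eef_pos: [0.6189, -0.021, 0.1097]
tcp_rot: [1.0, 0.024, 0.0, 0.001]
contact_force: [-2.6, 0.9, 7.8]
opening: 0.25
finger_force: 40.1
```

```bash
python3 st.py
```

```text
16.0 [ 0.6188608  -0.02104976  0.10972327] F [-2.57763221  0.92310696  7.75089989] T [0.19828411 0.37457412 0.59600747] yaw 2.7140304109754343 0.25007382818397506 40.0884085893631
```

{"name": "send_rows", "arguments": {"moves": "0 0 0.015 0 0 0.001 -1;0 0 0.03 0 0 0.001 -1;0 0 0.03 0 0 0.001 -1"}}

```text
time: 16.38
eef_pos: [0.6192, -0.0211, 0.1096]
tcp_rot: [0.997, -0.071, 0.001, 0.0]
contact_force: [-1.6, 1.5, 7.6]
opening: 0.246
finger_force: 40.2
```

```bash
python3 st.py
```

```text
16.375 [ 0.61924749 -0.02107614  0.10964803] F [-1.62842251  1.48451504  7.63217843] T [0.18546186 0.2382617  0.22686816] yaw -8.19247663999627 0.24598711959295777 40.19981324672699
```

```bash
cat > look.py <<'E'
from h import *
import sys
c=ctrl.read_camera('wrist');save(c,'pics/full_%s.png'%sys.argv[1])
u,v=map(int,proj(c,[.6185,-.021,.1355]));print(u,v)
y0=max(0,v-50);y1=min(400,v+50)
z=c['image'][y0:y1,u-60:u+60];print('origin',u-60,y0,z.shape)
s=6;cv2.imwrite('pics/crop_%s.png'%sys.argv[1],cv2.convertScaleAbs(cv2.resize(z,None,fx=s,fy=s,interpolation=cv2.INTER_CUBIC)[:,:,::-1],alpha=1.2,beta=15))
E
python3 look.py a
```

```text
314 326
origin 254 276 (100, 120, 3)
```

View pics/crop_a.png

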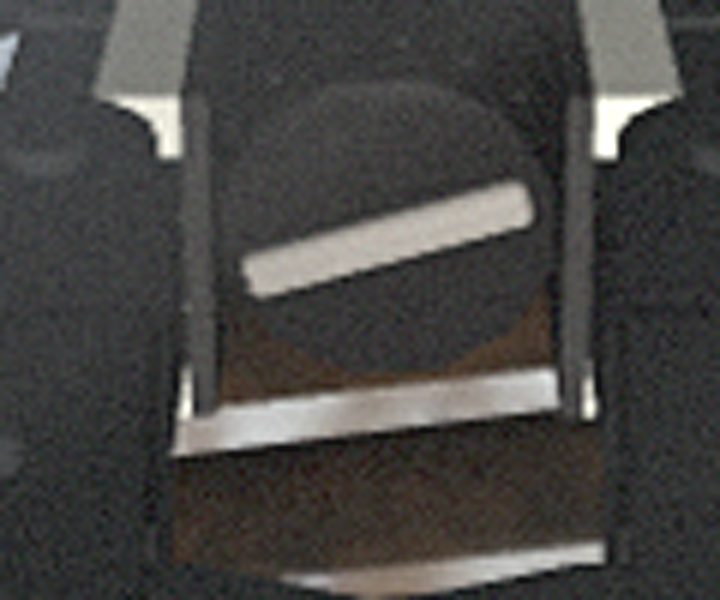

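The wrist view shows the gripped cap with its bar from crop (255,275) to (525,205). That gives me the cap's angle directly.

```bash
cat > bar.py <<'E'
from h import *
import sys,pickle
def bar(c,roi,z,thr=None):
    x0,y0,x1,y1=roi;g=cv2.cvtColor(c['image'],cv2.COLOR_RGB2GRAY)[y0:y1,x0:x1]
    t=thr or cv2.threshold(g,0,255,cv2.THRESH_OTSU)[0]
    n,l,s,_=cv2.connectedComponentsWithStats((g>t).astype(np.uint8))
    i=1+np.argmax(s[1:,4]);p=np.argwhere(l==i)[:,::-1]+[x0,y0]
    P=np.array([plane(c,u,v,z)[:2] for u,v in p]);m=P.mean(0);w,V=np.linalg.eigh(np.cov((P-m).T))
    print('bar n',len(p),'centre',m,'len',np.sqrt(12*w),'angle',np.degrees(np.arctan2(V[1,1],V[0,1]))%180)
if __name__=='__main__':
    for f,roi in(('c1.pkl',(348,322,363,342)),('c2.pkl',(301,203,325,220))): bar(pickle.load(open(f,'rb')),roi,.137)
    c=ctrl.read_camera('wrist');bar(c,(292,304,346,330),.136)
    import st
E
python3 bar.py
```

```text
bar n 69 centre [ 0.61748935 -0.01946517] len [0.00297642 0.01880029] angle 67.61262506110735
bar n 89 centre [ 0.61731621 -0.02273111] len [0.00277439 0.01759295] angle 65.6783451246329
bar n 356 centre [ 0.6229145  -0.02321115] len [0.00287143 0.01675323] angle 99.39392639208336
16.475 [ 0.61922631 -0.02107166  0.10960735] F [-1.1990165   0.98972656  6.73273385] T [0.24885182 0.23037018 0.21684976] yaw -8.17350050487338 0.24463444310297472 40.201629996299744
```

{"name": "send_rows", "arguments": {"moves": "0 0 0 0 0 0 -1;0 0 0 0 0 0 -1;0 0 0.01 0 0 0 -1;0 0 0.02 0 0 0 -1;0 0 0.03 0 0 0 -1;0 0 0.04 0 0 0 -1;0 0 0.04 0 0 0 -1", "newtons": 70}}

```text
time: 17.35
eef_pos: [0.6195, -0.022, 0.1097]
tcp_rot: [0.981, -0.194, 0.002, 0.001]
contact_force: [-1.5, -1.3, 6.2]
opening: 0.241
finger_force: 68.3
```

```bash
sed -i 's/^    for f,roi.*$//' bar.py; python3 bar.py
```

```text
bar n 321 centre [ 0.62108543 -0.0248725 ] len [0.00285045 0.01558147] angle 96.95191250110969
17.4 [ 0.61950871 -0.02200193  0.10973638] F [-1.03727802 -1.17846096  7.32941445] T [-0.19499835  0.09554347  0.70689748] yaw -22.390195811189688 0.23887175461599483 68.31899642944336
```

The cap is bottomed: the bar stayed put while the pads slipped at 0.7 N m. Next I back off a quarter turn.

{"name": "send_rows", "arguments": {"moves": "0 0 -0.02 0 0 0 -1;0 0 -0.045 0 0 -0.001 -1;0 0 -0.07 0 0 -0.001 -1;0 0 -0.095 0 0 -0.001 -1;0 0 -0.12 0 0 -0.002 -1;0 0 -0.145 0 0 -0.002 -1;0 0 -0.17 0 0 -0.003 -1;0 0 -0.195 0 0 -0.003 -1;0 0 -0.22 0 0 -0.004 -1;0 0 -0.24 0 0 -0.004 -1;0 0 -0.25 0 0 -0.004 -1;0 0 -0.25 0 0 -0.004 -1"}}

```text
time: 18.9
eef_pos: [0.6188, -0.0197, 0.1103]
tcp_rot: [0.832, 0.555, 0.001, -0.001]
contact_force: [-2.5, 4.3, 7.6]
opening: 0.238
finger_force: 68.6
```

```bash
sed -i 's/292,304,346,330/292,298,346,334/' bar.py; python3 bar.py; python3 look.py b
```

```text
bar n 347 centre [ 0.61951964 -0.01992024] len [0.00283368 0.01707852] angle 5.757933917307724
18.95 [ 0.61884675 -0.01971078  0.11034143] F [-1.48077739  4.89832443  7.43783152] T [0.79752943 0.36613273 0.08867366] yaw 67.34636698056669 0.24138367998324006 68.58203172683716
317 322
origin 257 272 (100, 120, 3)
```

View pics/crop_b.png

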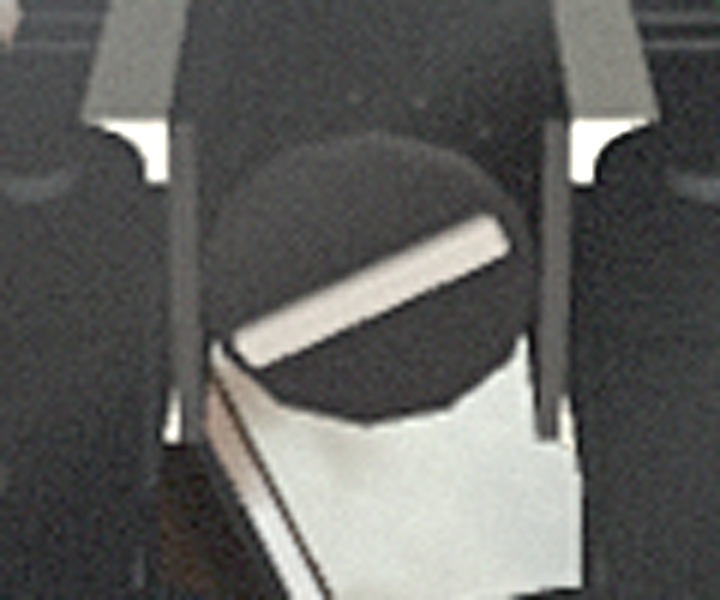

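The bar went from 97° to 186°, so the cap backed off about 89°. It's still gripped at 68 N. I'll let it settle, then hand in.

{"name": "send_rows", "arguments": {"moves": "0 0 0 0 0 0 -1;0 0 0 0 0 0 -1;0 0 0 0 0 0 -1;0 0 0 0 0 0 -1"}}

```text
time: 19.5
eef_pos: [0.6189, -0.0197, 0.1104]
tcp_rot: [0.832, 0.554, 0.001, -0.001]
contact_force: [-1.9, 4.8, 8.6]
opening: 0.242
finger_force: 68.6
```

```bash
python3 bar.py; python3 -c "
from plant import ctrl
print(ctrl.sign_off())"
```

```text
bar n 346 centre [ 0.61954013 -0.01991548] len [0.00282612 0.0170579 ] angle 5.809865904512179
19.55 [ 0.61884039 -0.01969667  0.11033695] F [-2.21090804  4.76939667  7.82431042] T [0.82210812 0.38890488 0.0479834 ] yaw 67.34236741935399 0.24160127092040554 68.58242154121399
the job is handed in; nothing more can be done
None
```

I handed the job in at 19.6 s, with no verdict returned: the turnbutton is across the handle, and the cap was bottomed, backed off about 89° by camera and is still gripped at about 68 N; I did not re-measure the torch's seating or the bystanders at the end.

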